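# Store a turning pattern and index the rack's keeper

### The arm

A 7-joint arm with a two-finger parallel gripper is mounted at the origin on the work surface. World frame = base frame: x ahead of the robot, y to its left, z up, the work surface at z = 0. Lengths are in mm, angles in rad, forces in N, time in s.
With the tool pointing down it reaches from about 350 to 900 mm from the base axis. Payload 8.1 kg.
Tool frame: the origin (TCP) lies at the very end of the fingers, on their centre line; the grasp point (between the pads) lies 19 mm behind it (grip_point_offset is the distance from the TCP to the grasp point, in mm); z points along the fingers, y is the line along which they close (so a half turn about z gives the same grasp; the last joint's range is limited). The gripper opens to 85 mm and grips with 20 to 120 N. Pads are 22 mm wide; open, the fingers measure 114 mm over their backs; the gripper's body (76 mm by 85 mm) begins 54 mm behind the grasp point. The pads swing forward as they close: fully open they stand 13 mm farther back than shut.
Start: joints at [-1.31, 0.434, 0.025, 1.573, -0.012, 1.134, -0.075], TCP at [222.421, 584.099, 198.423] pointing down, gripper open.
Joint ranges: [-2.62, 2.62], [-0.44, 2.09], [-1.27, 1.32], [0.08, 2.57], [-1.32, 4.46], [0.12, 2], [-2.74, 2.74]. Speed limits (rad/s): [2.22, 2.22, 3.01, 3.01, 3.14, 3.14, 3.14].

### API

Orientations are given as a 3x3 rotation matrix whose columns are the frame's x, y, z axes.
In Python, from plant import * gives the robot as it stands.
- The arm moves only by the tool drive_tool, never from a script. Its argument "series" is a list of rows, each an object with "dp": the shift along the tool's x, y, z normalised to -1 to 1, where 1 is 30 mm, a list of three; "spin": the turn about the tool's z normalised to -1 to 1, where 1 is 0.12 rad. A call has 1 to 10 rows; each row shifts and turns the commanded pose from where the row before left it, along the tool's axes as they then stand; what a row does not reach is not made up. A row lasts 1/10 s, in which the tool goes at most 50 mm and 8.59 degrees, less where a joint would pass 70% of its speed; a pose out of reach is approached as far as the arm can. A call with a number of a shift or a turn outside -1 to 1 is refused whole. A call with a gripper value outside its range is refused whole. "grip" is the opening, from 0 (shut) to 1 (fully open), set as the call begins (left out, the last holds). The fingers move at their own pace and stop on an object; "squeeze" is the grip in N (left out, the last holds). Time passes only in rows, so rows that do not move let the fingers close. It gives the time, the measured TCP pose, the force, the opening and the grip force at its end, in the units of the state.
- get_obs(): the state, without advancing time (a new reading comes with each control period).
- snapshot(name): name is "side" or "top"; returns a dict with "pixels" (400x640x3 uint8, blue, green, red), "fx", "fy", "cx", "cy" (pixels), "distortion" ([k1, k2, p1, p2, k3] as OpenCV has them; the pictures are not rectified), "extrinsics" (4x4, takes a point from world to camera coordinates). Camera axes: x right, y up, looking along -z (the intrinsics and any distortion apply to the point x, -y, -z); pixel columns grow to the right and rows downward; lengths in mm; the calibration is good to about 2 mm. A picture is of the moment at which its call begins. There is no depth.
- job_done(): hands the job in; it is judged then, once.
The state is a dict: "time": time; "joint_positions": joint angles; "joint_velocities": joint speeds; "joint_efforts": joint torques, N m; "eef_pos": TCP position; "tcp_rot": TCP orientation; "wrist_force": force on the tool from outside, world axes, zero at the start; "wrist_torque": the same for the moment, N m; "grip_width": opening from 0.0 (shut) to 1.0 (fully open); "gripper_force": force on a finger pad.
Only numpy, scipy, OpenCV 4.12 (cv2) and the standard library are available. Lean on these libraries where they do the work, as an engineer would, in place of code of your own. Each camera call takes 0.05 s, during which the arm holds its last target. There are 200 camera calls.

### The job

Stand the plywood pattern that leans on the little easel on its bottom edge in the free slot of the pattern rack and let go of it. Then pull up the black knob of the lock plunger on the rack's sliding keeper, slide the keeper one hole towards the patterns, and let the pin drop fully home in that next hole; finish while still holding the knob down there, so that I can clamp the rail. Leave the two stored patterns in their slots and the other things on the bench where they are.

Things in the scene. Friction and masses are not known exactly. Their poses are not given: they have to be found in the camera images.
- board: plywood pattern to store: flat, 90 wide (x), 10 thick (y), 120 tall (z), stepped outline (60 wide above 77), about 110 g; origin mid bottom edge. At the start it leans on the easel, turned 0.35 rad about its own x, bottom edge 24 above the table. Easel's rest covers its -y face up to 68 from the bottom edge, a lip the lowest 8 of the +y face; above that both faces are free (mm)
- easel: fixed little wooden easel, 120 x 100 foot, that the pattern leans on; origin on the table under the bottom edge of the pattern, same yaw as the pattern
- rack: fixed wooden rack, base 190 (x) by 290 (y) by 18 high; origin on the table. In its frame three slots along x, from x = -85 to 15, 14 wide, 28 deep (floor z = 18, walls' top z = 46), centred at y = 5 (free, beside the keeper), -40, -85 (taken). Steel rail along y at x = 65, top z = 55, with pin holes at y = 110, 70, 30, -10, -50, each 13 wide (mm)
- free_slot (a point): middle of the floor of the free slot (rack frame -35, 5, 18), where the origin of the pattern belongs; axes as the rack: x along the slot, y across it and along the rail, z up
- knob: black upright cylinder knob of the lock plunger, 30 diameter, 30 tall; origin its centre, 123 above the table with the pin home. Below it a stem, and the keeper's collar, top at 95. In the rack frame at x = 65, y = 70 at the start; moves only along the rail and up. The keeper's green arm (z 50 to 92) reaches across the slots, its face 15 to the -y side of the knob's axis (mm)
- keeper (a joint): travel of the keeper along the rail, m: 0 in the hole where it starts, 0.040 in the next; grows towards the patterns (rack -y). Pin home: locked, with 1.5 mm of play; pin out: slides with about 1.5 N. Its arm is 45 mm from the near face of a pattern in the free slot at 0, and 5 mm at 0.040
- plunger (a joint): lift of the plunger, m: 0 fully home in a hole, 0.022 fully pulled. The pin (10 thick, round nose) leaves its hole at 0.013. A spring pushes it down with about 4.5 N at 0 and 8 N at 0.022; let down between holes, it rides on the rail and snaps into the next hole it meets
- stored_a: a pattern that stays in its slot: plywood, 90 x 10 x 120 tall, origin in the middle of its bottom edge; in one of the two taken slots
- stored_b: the other stored pattern: same size, another outline, in the other taken slot
- wax_tin: round aluminium tin, 64 diameter, 45 high (mm); a bystander to leave alone; origin under its middle, on the table
- drive_centre: small steel lathe centre standing on its 34 wide foot, 60 high (mm); a bystander to leave alone; origin under its middle, on the table
- faceplate: dark steel ring lying flat, 84 diameter, 16 high (mm); a bystander to leave alone; origin under its middle, on the table
- glue: white plastic bottle, 48 diameter, 110 high (mm); a bystander to leave alone; origin under its middle, on the table
- mallet: wooden mallet lying flat, 220 long (mm); a bystander to leave alone; origin under its middle, on the table
- calipers: steel calipers lying flat, 130 long (mm); a bystander to leave alone; origin under its middle, on the table
Things that resemble listed ones, but are neither listed nor needed, are in the scene too. What is shaped like the board but turquoise or yellow is not meant.

How it is judged (in metres and radians):
On the way, in this order (a step that is already met when the one before it is completed fails the run):
1. the pattern stands in the free slot, released, while the keeper is still in its first hole (x of board in the frame of rack between -0.057 and -0.013 m and y of board in the frame of rack between -0.001 and 0.011 m and z of board in the frame of rack below 0.024 m and angle between board's own z axis and vertical below 0.22 rad and contact force between the fingers and board below 0.1 N and value of joint keeper below 0.005 m), for 0.2 s.
2. the plunger is pulled until its pin is out of the hole (x of board in the frame of rack between -0.057 and -0.013 m and y of board in the frame of rack between -0.001 and 0.011 m and z of board in the frame of rack below 0.024 m and angle between board's own z axis and vertical below 0.22 rad and value of joint plunger above 0.0125 m and contact force between the fingers and knob above 1 N), for 0.05 s.
At the end, for the whole second after the job is handed in: pattern upright in the free slot (22 mm along, 6 mm across, 6 mm above floor, 0.22 rad), at rest, not touched; keeper in the next hole (0.040 +/- 0.004), plunger home (under 0.0025), fingers still on the knob with over 2 N; stored patterns upright in their slots (x of board in the frame of rack between -0.057 and -0.013 m and y of board in the frame of rack between -0.001 and 0.011 m and z of board in the frame of rack below 0.024 m and angle between each of board, stored_a, stored_b's own z axis and vertical below 0.22 rad and contact force between the fingers and board below 0.1 N and value of joint keeper between 0.036 and 0.044 m and value of joint plunger below 0.0025 m and contact force between the fingers and knob above 2 N and linear speed of board below 0.03 m/s); the arm keeps its last pose, push and grip.
It fails at once if a stored pattern is moved out of its place (over 20 mm) (distance of any of stored_a, stored_b from where it was at the start of the episode above 0.02 m).
It fails at once if another thing on the bench is moved by over 30 mm (distance of any of wax_tin, drive_centre, faceplate, glue, mallet, calipers from where it was at the start of the episode above 0.03 m).
It also fails if it takes over 51 s, if anything falls off the work surface, if the arm or the gripper's body presses on something with over 40 N, if the wrist force passes 120 N, or if a joint passes its speed limit or range.

## Working session

There is one attempt and no reset: what is moved stays moved. The work goes in short steps, Python scripts to look and compute and a tool call to move; the robot and the scene stay as the last step left them, time stands still between calls to the robot, and variables do not carry over. Pictures are saved under pics/ and viewed, at most 10 in all, crops included, and the job is handed in when it is done.

Besides the shell and the picture viewer there is one more tool, called by a JSON object that holds its "fn" and its "kwargs", one argument or row to a line. drive_tool: Moves the arm, as the interface text tells. Scaled input: -1 to 1 covers 30 mm each way for a shift and 0.12 rad each way for a turn. Its arguments: {"type":"object","properties":{"series":{"type":"array","items":{"type":"object","properties":{"dp":{"type":"array","items":{"type":"number","minimum":-1,"maximum":1}},"spin":{"type":"number","minimum":-1,"maximum":1}}}},"grip":{"type":"number"},"squeeze":{"type":"number"}},"required":["series"]}

```bash
mkdir -p pics; cat > h.py <<'E'
from plant import *
import numpy as np, cv2
def snap(n,f):
    s=snapshot(n); cv2.imwrite('pics/'+f+'.png',s['pixels']); np.save('pics/'+f+'.npy',s,allow_pickle=True); return s
def load(f): return np.load('pics/'+f+'.npy',allow_pickle=True).item()
def ray(s,uv):
    K=np.array([[s['fx'],0,s['cx']],[0,s['fy'],s['cy']],[0,0,1.]]);E=np.array(s['extrinsics'])
    p=cv2.undistortPoints(np.array(uv,float).reshape(-1,1,2),K,np.array(s['distortion'],float))[:,0]
    d=np.c_[p[:,0],-p[:,1],-np.ones(len(p))]@E[:3,:3]
    return -E[:3,:3].T@E[:3,3],d/np.linalg.norm(d,axis=1)[:,None]
def onz(s,uv,z):
    o,d=ray(s,uv); return o+d*((np.asarray(z,float)-o[2])/d[:,2])[:,None]
def tri(s1,u1,s2,u2):
    o,d=ray(s1,u1);q,e=ray(s2,u2);out=[]
    for a,b in zip(d,e):
        A=np.c_[a,-b];t=np.linalg.lstsq(A,q-o,rcond=None)[0]
        x,y=o+t[0]*a,q+t[1]*b; out.append(np.r_[(x+y)/2,np.linalg.norm(x-y)])
    return np.array(out)
def proj(s,P):
    E=np.array(s['extrinsics']);c=np.atleast_2d(P)@E[:3,:3].T+E[:3,3];c=c*[1,-1,-1]
    K=np.array([[s['fx'],0,s['cx']],[0,s['fy'],s['cy']],[0,0,1.]])
    return cv2.projectPoints(c,np.zeros(3),np.zeros(3),K,np.array(s['distortion'],float))[0][:,0]
E
python3 - <<'E'
from h import *
for n in('top','side'):
    s=snap(n,n+'0'); print(n,s['fx'],s['cx'],s['cy'],s['distortion'],-np.array(s['extrinsics'])[:3,:3].T@np.array(s['extrinsics'])[:3,3])
o=get_obs();print(o['eef_pos'],o['tcp_rot'],o['time'],o['wrist_force'])
E
```

```text
top 488.15761119419886 320.08585631705506 203.35291357147344 [0.03296863 0.         0.         0.         0.        ] [ 300.34446834   19.28620408 1178.33669227]
side 430.9928496296164 333.5625442354433 208.41843589930932 [0.01315171 0.         0.         0.         0.        ] [  80.81230162 -687.54544216  798.55890238]
[222.25275131 583.58496426 197.69541429] [[-9.34532660e-01  3.55877156e-01 -3.97291161e-04]
 [ 3.55877353e-01  9.34531599e-01 -1.41460328e-03]
 [-1.32143850e-04 -1.46337990e-03 -9.99998921e-01]] 0.1 [-0.0007369  -0.36894385 -0.0811972 ]
```

View pics/top0.png

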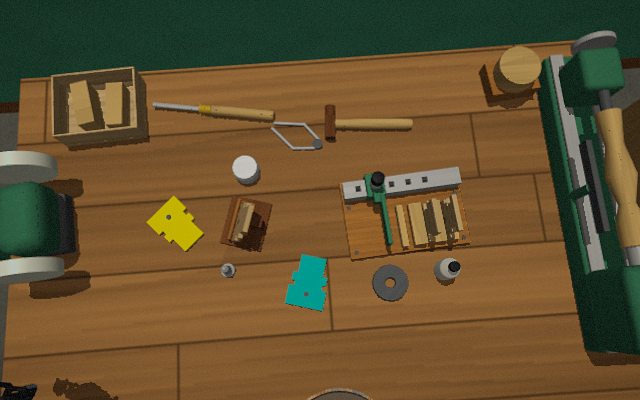

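View pics/side0.png

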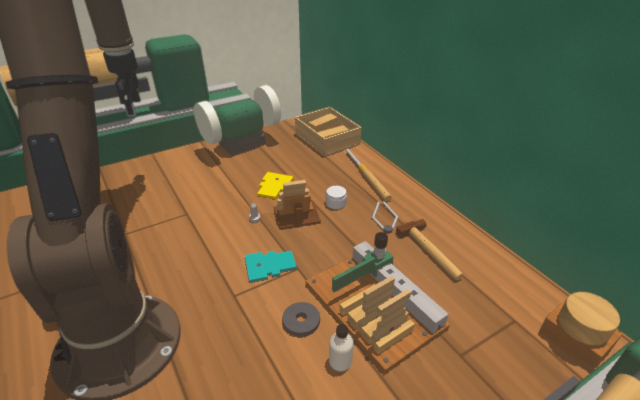

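The top view shows the easel at (245,222), the rack at (405,215), the knob at (377,179), the glue at (447,268) and the faceplate at (390,283). Lookalikes for the board are yellow flat (175,222), turquoise flat (307,283), wood pieces in the box (83,105)/(115,103), and the stored patterns (415,225)/(435,222). I choose the plywood one on the easel at (245,222), and I'll check it in a close crop.

```bash
python3 - <<'E'
from h import *
t=load('top0')['pixels'];s=load('side0')['pixels']
r=lambda a,w,h:cv2.resize(a,(w,h),interpolation=cv2.INTER_CUBIC)
# montage: top easel x[215:281] y[190:255]; side easel; top rack; 
a=r(t[190:256,214:280],300,300);b=r(s[170:236,264:330],300,300)
c=r(t[160:270,330:480],409,300);d=r(s[225:365,300:450],321,300)
cv2.imwrite('pics/m0.png',np.vstack([np.hstack([a,b,np.zeros((300,130,3),np.uint8)]),np.hstack([c,d])]))
E
```

```text
(no output)
```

View pics/m0.png

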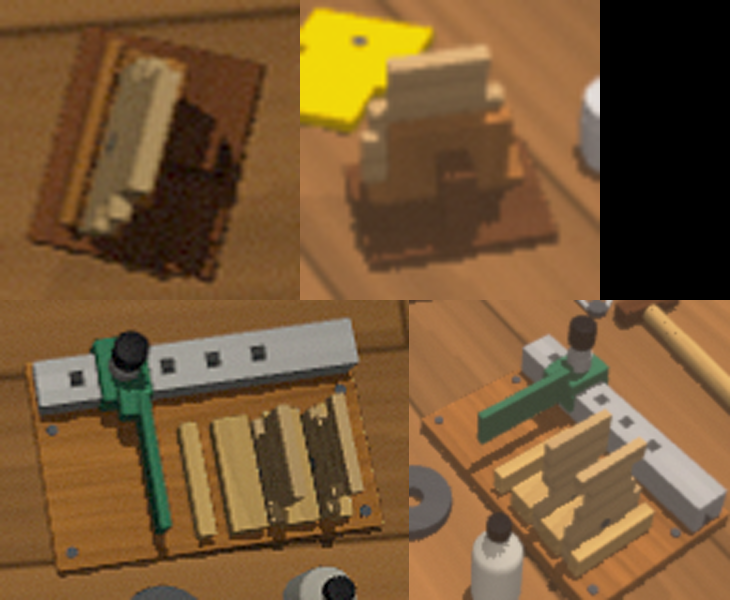

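The crop confirms it: a stepped plywood board on the easel, lip on the image-left side and board leaning right. The rack shows rail holes at about (358,189), (392,184), (408,182) and (425,179), with the free slot next to the green arm.

```bash
python3 - <<'E'
from h import *
np.set_printoptions(precision=1,suppress=True)
t=load('top0');s=load('side0');im=t['pixels']
# easel: top edge of board (z~136.7)
f=lambda p:np.c_[214+np.array(p)[:,0]/4.545-.39,190+np.array(p)[:,1]/4.545-.39]
P=onz(t,f([(166,65),(141,188)]),136.7);c=P.mean(0);v=P[0]-P[1]
print('top edge',P,np.linalg.norm(v[:2]))
F=onz(t,f([(93,27),(267,62),(215,280),(30,240)]),10);print('foot',F)
g=lambda p:np.c_[330+np.array(p)[:,0]/2.727-.3,160+np.array(p)[:,1]/2.727-.3]
H=onz(t,g([(77,79),(168,66),(213,59),(258,52)]),55);print('holes',H)
B=onz(t,g([(27,65),(60,275),(383,227)]),18);print('base',B)
# rack pose fit (Kabsch via holes+corners)
L=np.array([[65,110],[65,30],[65,-10],[65,-50],[95,145],[-95,145],[-95,-145]],float);W=np.r_[H,B][:,:2]
U,_,Vt=np.linalg.svd((L-L.mean(0)).T@(W-W.mean(0)));R=(U@Vt).T;T=W.mean(0)-R@L.mean(0)
print('rack',T,np.arctan2(R[1,0],R[0,0]),np.linalg.det(R),'res',(L@R.T+T-W))
ex=F[0]+F[1]-F[2]-F[3];print('easel yaw foot',np.arctan2(ex[1],ex[0]),'topedge',np.arctan2(v[1],v[0]))
y=np.arctan2(v[1],v[0]);print('bottom edge (origin)',c[:2]+np.array([-np.sin(y),np.cos(y)])*120*np.sin(.35),'foot ctr',F.mean(0))
print('slot',R@[-35,5]+T,'knob pred',R@[65,70]+T)
def dark(s,box):
    x0,y0,x1,y1=box;m=(s['pixels'][y0:y1,x0:x1].max(2)<45).astype('uint8')
    n,_,st,ce=cv2.connectedComponentsWithStats(m);i=1+st[1:,4].argmax();print(st[i]);return ce[i]+[x0,y0]
a=dark(t,(365,165,392,195));b=dark(s,(370,228,395,262));print(a,b,tri(t,[a],s,[b]))
print(onz(t,[a],130))
E
```

```text
top edge [[538.9 156.9 136.7]
 [480.1 171.5 136.7]] 60.56624885341725
foot [[591.9 212.   10. ]
 [565.4 119.4  10. ]
 [449.9 153.2  10. ]
 [478.6 249.6  10. ]]
holes [[ 575.   -88.8   55. ]
 [ 580.5 -168.8   55. ]
 [ 583.7 -208.4   55. ]
 [ 587.  -248.2   55. ]]
base [[ 600.4  -48.7   18. ]
 [ 410.3  -61.3   18. ]
 [ 430.8 -346.1   18. ]]
rack [ 516.7 -200.7] 0.06108234423199222 0.9999999999999997 res [[-0.1  1.8]
 [-0.8  2. ]
 [-1.6  1.7]
 [-2.4  1.5]
 [ 2.2 -1.5]
 [ 2.7 -0.5]
 [-0.1 -5.1]]
easel yaw foot -0.30246448844066676 topedge -0.24198235817706915
bottom edge (origin) [519.3 204.1] foot ctr [521.5 183.5  10. ]
slot [ 481.4 -197.8] knob pred [ 577.3 -126.9]
[  6   7  13  15 140]Traceback (most recent call last):
  File "<stdin>", line 22, in <module>
  File "<stdin>", line 21, in dark
ValueError: attempt to get argmax of an empty sequence
```

```bash
python3 - <<'E'
from h import *
t=load('top0')['pixels'];s=load('side0')['pixels']
r=lambda a,k:cv2.resize(a,None,fx=k,fy=k,interpolation=cv2.INTER_CUBIC)
a=r(t[195:255,388:438],8);b=r(t[190:250,220:270],8)   # 400x480 each
a=np.clip(a*1.4,0,255).astype('uint8');b=np.clip(b*1.8,0,255).astype('uint8')
m=np.hstack([a,b])
for i in range(0,800,80): cv2.putText(m,str((388 if i<400 else 220)+(i%400)//8),(i,10),0,.35,(255,255,255));m[12:18,i]=255
for i in range(40,480,80): cv2.putText(m,'%d/%d'%(195+i//8,190+i//8),(0,i+4),0,.35,(255,255,255))
cv2.imwrite('pics/m1.png',m)
E
```

```text
(no output)
```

View pics/m1.png

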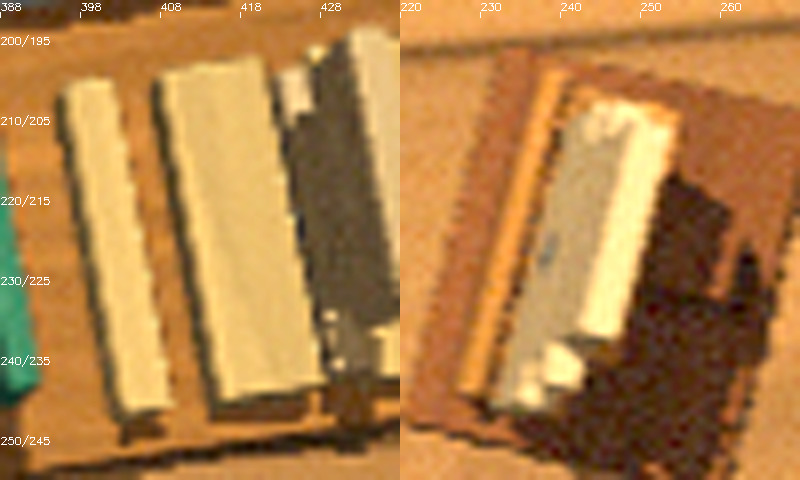

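```bash
python3 - <<'E'
from h import *
np.set_printoptions(precision=1,suppress=True)
t=load('top0');s=load('side0')
A=onz(t,np.array([[388+138/8,195+77.5/8],[388+192/8,195+403.5/8]])-.44,46)
d=A[0]-A[1];print('slot',A,A.mean(0),np.linalg.norm(d),np.arctan2(d[1],d[0]))
u=lambda p:np.array([[220+(x-400)/8,190+y/8] for x,y in p])-.44
P=onz(t,u([(657,107),(599,335)]),136.7);v=P[0]-P[1];y=np.arctan2(v[1],v[0])
print('edge',P,P.mean(0),np.linalg.norm(v),y)
n=np.array([-np.sin(y),np.cos(y)]);print('origin',P.mean(0)[:2]+n*41.2)
# lip strip line & bottom left foot edge for yaw
for nm,z,p in(('lip',32,[(563,75),(475,390)]),('foot',10,[(503,50),(407,425)])):
    q=onz(t,u(p),z);w=q[0]-q[1];print(nm,q.mean(0),np.arctan2(w[1],w[0]),np.linalg.norm(w))
# knob
for sv,box in((t,(365,165,392,192)),(s,(368,225,396,262))):
    x0,y0,x1,y1=box;m=(sv['pixels'][y0:y1,x0:x1].max(2)<70).astype('uint8')
    n_,_,st,ce=cv2.connectedComponentsWithStats(m);i=1+st[1:,4].argmax();print(st[i],ce[i]+[x0,y0])
a=onz(t,[(377.7,178.3)],135);print(a)
print('chk side: board top corners',proj(s,P),'slot ends',proj(s,A),'knob',proj(s,[577.5,-128,123]),proj(s,[579,-129,123]))
E
```

```text
slot [[ 530.7 -196.8   46. ]
 [ 433.1 -201.4   46. ]] [ 481.9 -199.1   46. ] 97.78276410438758 0.047103619432707085
edge [[540.8 153.5 136.7]
 [479.1 171.9 136.7]] [509.9 162.7 136.7] 64.3971686490073 -0.2906732708746714
origin [521.8 202.2]
lip [530.2 209.6  32. ] -0.3082863607886582 98.15323120258
foot [534.8 232.6  10. ] -0.2830265043260878 118.33957313405573
[  5   6  15  21 232] [376.9 181.4]
[  7   8  12  16 153] [380.6 240.2]
[[ 575.6 -126.8  135. ]]
chk side: board top corners [[306.5 180.8]
 [282.8 184.2]] slot ends [[379.1 290.4]
 [344.4 309.7]] knob [[380.2 240.6]] [[380.9 240.7]]
```

{"fn": "drive_tool", "kwargs": {
  "series": [
    {"dp":[0,0,0],"spin":-0.61},
    {"dp":[-0.95,-0.72,0]},
    {"dp":[-0.95,-0.72,0]},
    {"dp":[-0.95,-0.72,0]},
    {"dp":[-0.95,-0.72,0]},
    {"dp":[-0.95,-0.72,0]},
    {"dp":[-0.95,-0.72,0]},
    {"dp":[-0.95,-0.72,0]},
    {"dp":[-0.95,-0.72,0]},
    {"dp":[-0.95,-0.72,0]}
  ],
  "grip": 1,
  "squeeze": 30
}}

```text
$.series[1]: bad value
```

{"fn": "drive_tool", "kwargs": {
  "series": [
    {"dp":[0,0,0],"spin":-0.61},
    {"dp":[-0.95,-0.72,0],"spin":0},
    {"dp":[-0.95,-0.72,0],"spin":0},
    {"dp":[-0.95,-0.72,0],"spin":0},
    {"dp":[-0.95,-0.72,0],"spin":0},
    {"dp":[-0.95,-0.72,0],"spin":0},
    {"dp":[-0.95,-0.72,0],"spin":0},
    {"dp":[-0.95,-0.72,0],"spin":0},
    {"dp":[-0.95,-0.72,0],"spin":0},
    {"dp":[-0.95,-0.72,0],"spin":0}
  ],
  "grip": 1,
  "squeeze": 30
}}

```text
time: 1.1
eef_pos: [412.9, 322.9, 198.2]
tcp_rot: [[-0.958, 0.287, -0.0], [0.287, 0.958, -0.0], [0.0, -0.0, -1.0]]
wrist_force: [-0.7, 0.3, 0.4]
grip_width: 1.001
gripper_force: 0.0
```

{"fn": "drive_tool", "kwargs": {
  "series": [
    {"dp":[-0.92,-0.7,0],"spin":0},
    {"dp":[-0.92,-0.7,0],"spin":0},
    {"dp":[-0.92,-0.7,0],"spin":0},
    {"dp":[-0.92,-0.7,0],"spin":0},
    {"dp":[-0.92,-0.7,0],"spin":0},
    {"dp":[0,0,0.6],"spin":0},
    {"dp":[0,0,0],"spin":0}
  ]
}}

```text
time: 1.8
eef_pos: [513.6, 182.6, 178.5]
tcp_rot: [[-0.957, 0.289, -0.003], [0.289, 0.957, -0.002], [0.003, -0.003, -1.0]]
wrist_force: [0.5, -0.8, -0.3]
grip_width: 1.0
gripper_force: 0.0
```

```bash
python3 - <<'E'
from h import *
t=snap('top','top1');s=snap('side','side1');o=get_obs();print(o['eef_pos'])
r=lambda a,k:cv2.resize(a,None,fx=k,fy=k,interpolation=cv2.INTER_CUBIC)
cv2.imwrite('pics/m2.png',np.hstack([r(t['pixels'][170:270,200:300],4),r(s['pixels'][120:220,240:340],4)]))
E
```

```text
[513.73842616 184.65449495 180.1611698 ]
```

View pics/m2.png

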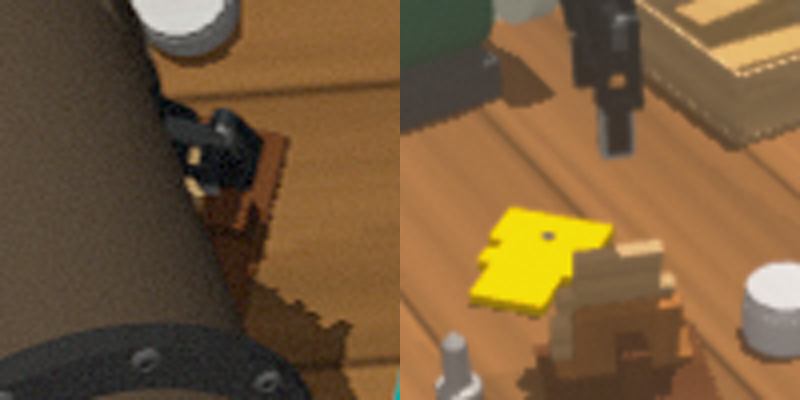

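{"fn": "drive_tool", "kwargs": {
  "series": [
    {"dp":[-0.05,0,0.6],"spin":0},
    {"dp":[0,0,0.6],"spin":0},
    {"dp":[0,0,0.6],"spin":0},
    {"dp":[0,0,0.6],"spin":0},
    {"dp":[0,0,0.1],"spin":0},
    {"dp":[0,0,0],"spin":0}
  ]
}}

```text
time: 2.5
eef_pos: [515.7, 184.6, 105.7]
tcp_rot: [[-0.958, 0.285, -0.0], [0.285, 0.958, 0.0], [0.0, -0.0, -1.0]]
wrist_force: [0.3, -0.6, 0.6]
grip_width: 1.0
gripper_force: 0.0
```

{"fn": "drive_tool", "kwargs": {
  "series": [
    {"dp":[0,0.1,0],"spin":0},
    {"dp":[0,0.1,0],"spin":0},
    {"dp":[0,0.1,0],"spin":0},
    {"dp":[0,0.1,0],"spin":0},
    {"dp":[0,0,0],"spin":0},
    {"dp":[0,0,0],"spin":0}
  ],
  "grip": 0,
  "squeeze": 20
}}

```text
time: 3.1
eef_pos: [519.4, 195.3, 105.5]
tcp_rot: [[-0.958, 0.286, 0.0], [0.286, 0.958, -0.0], [-0.0, 0.0, -1.0]]
wrist_force: [-0.2, -0.2, -0.7]
grip_width: 0.004
gripper_force: 0.0
```

```bash
python3 - <<'E'
from h import *
t=snap('top','top2');s=snap('side','side2')
r=lambda a,k:cv2.resize(a,None,fx=k,fy=k,interpolation=cv2.INTER_CUBIC)
cv2.imwrite('pics/m3.png',np.hstack([r(t['pixels'][170:270,200:300],4),r(s['pixels'][120:240,240:340],4)[80:]]))
E
```

```text
(no output)
```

View pics/m3.png

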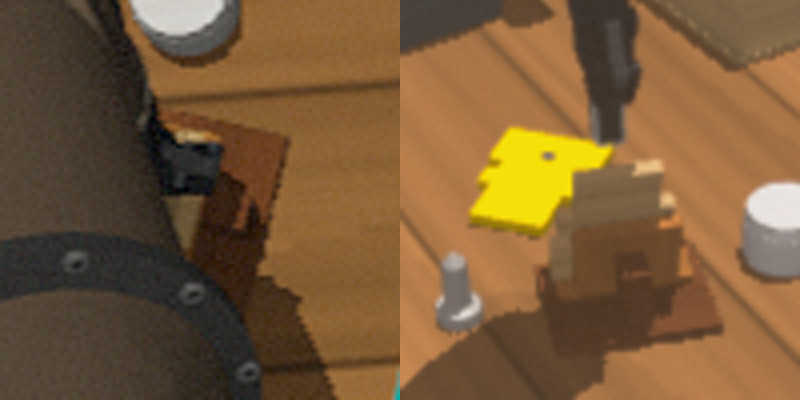

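```bash
python3 - <<'E'
from h import *
s=load('side2');t=load('top2');o=get_obs();print(o['eef_pos'],o['grip_width'])
for p in([519.4,195.3,105.5],[519.4,195.3,125],[510,163,136.7],[519.4,195.3,140]): print(p,proj(s,p),proj(t,p))
s=load('side1');print(proj(s,[513.7,184.6,180]))
E
```

```text
[519.4084183  195.10964391 105.41248902] 0.006921142794555903
[519.4, 195.3, 105.5] [[292.56767421 184.95692903]] [[235.34792465 216.65557383]]
[519.4, 195.3, 125] [[292.28940237 179.15393256]] [[233.81888603 214.98941321]]
[510, 163, 136.7] [[294.68423834 182.43855613]] [[247.94247376 217.07802641]]
[519.4, 195.3, 140] [[292.07131164 174.60870697]] [[232.60510858 213.66689176]]
[[291.45889189 164.57677524]]
```

```bash
python3 - <<'E'
from h import *
s=load('side1');n=np.array([.287,.958,0])
c=np.array([513.7,184.6,180])
for k in(-57,-42.5,0,42.5):
  for dz in (0,13,30): print('s1',k,dz,proj(s,c+k*n+[0,0,dz]).round(1))
s2=load('side2');c=np.array([519.4,195.3,105.5])
for k in(-14,0,14):
  for dz in (0,20,40): print('s2',k,dz,proj(s2,c+k*n+[0,0,dz]).round(1))
# dark column profile
for nm in('side1','side2'):
  im=load(nm)['pixels']; print(nm,[(y,im[y,288:300].max(1).tolist()) for y in range(150,190,3)])
r=lambda a,k:cv2.resize(a,None,fx=k,fy=k,interpolation=cv2.INTER_CUBIC)
cv2.imwrite('pics/m4.png',np.clip(np.hstack([r(s2['pixels'][140:215,265:325],6.66),r(load('side1')['pixels'][120:195,265:325],6.66)])*1.6,0,255).astype('uint8'))
E
```

```text
s1 -57 0 [[295.8 176.3]]
s1 -57 13 [[295.6 172. ]]
s1 -57 30 [[295.4 166.4]]
s1 -42.5 0 [[294.7 173.2]]
s1 -42.5 13 [[294.5 169. ]]
s1 -42.5 30 [[294.2 163.3]]
s1 0 0 [[291.5 164.6]]
s1 0 13 [[291.3 160.4]]
s1 0 30 [[291.  154.8]]
s1 42.5 0 [[288.4 156.4]]
s1 42.5 13 [[288.2 152.3]]
s1 42.5 30 [[287.9 146.8]]
s2 -14 0 [[293.6 187.8]]
s2 -14 20 [[293.3 181.8]]
s2 -14 40 [[293.  175.7]]
s2 0 0 [[292.6 185. ]]
s2 0 20 [[292.3 179. ]]
s2 0 40 [[292.  172.9]]
s2 14 0 [[291.6 182.2]]
s2 14 20 [[291.3 176.2]]
s2 14 40 [[291.  170.2]]
side1 [(150, [163, 132, 113, 87, 68, 61, 61, 62, 64, 87, 127, 158]), (153, [166, 135, 113, 91, 67, 63, 62, 62, 64, 80, 122, 159]), (156, [166, 145, 118, 99, 71, 63, 64, 64, 66, 79, 122, 157]), (159, [177, 172, 147, 128, 122, 126, 130, 138, 138, 145, 164, 165]), (162, [181, 179, 179, 178, 174, 171, 168, 170, 170, 172, 172, 170]), (165, [172, 178, 180, 181, 182, 179, 178, 173, 172, 168, 171, 173]), (168, [170, 165, 168, 173, 177, 179, 182, 182, 178, 177, 172, 170]), (171, [184, 180, 175, 169, 166, 169, 173, 179, 181, 181, 182, 179]), (174, [179, 184, 183, 186, 18
[... 575 characters left out ...]
2, 63, 62, 64, 64, 70, 76, 76, 77, 66, 65, 79]), (162, [63, 65, 63, 63, 61, 62, 66, 66, 63, 63, 78, 138]), (165, [75, 65, 64, 64, 65, 65, 66, 70, 80, 93, 139, 170]), (168, [111, 87, 70, 65, 65, 64, 69, 105, 157, 176, 175, 171]), (171, [113, 101, 72, 67, 66, 67, 70, 104, 158, 181, 183, 180]), (174, [132, 113, 76, 69, 70, 70, 73, 98, 142, 170, 180, 182]), (177, [244, 243, 243, 242, 227, 178, 181, 183, 176, 172, 168, 169]), (180, [245, 244, 231, 168, 145, 165, 174, 177, 180, 180, 188, 207]), (183, [133, 133, 133, 132, 134, 133, 133, 133, 133, 139, 187, 200]), (186, [121, 123, 124, 122, 123, 122, 122, 123, 123, 122, 119, 121]), (189, [116, 117, 119, 120, 121, 121, 122, 123, 123, 123, 124, 124])]
```

View pics/m4.png

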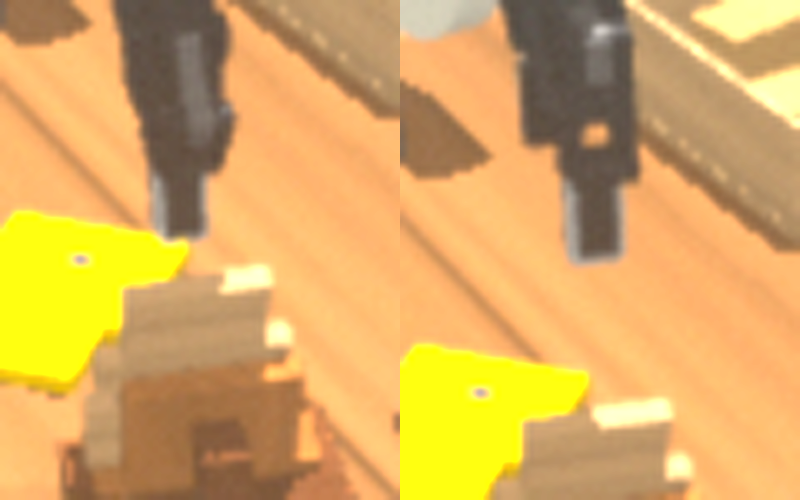

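```bash
python3 - <<'E'
from h import *
t1=load('top1');t2=load('top2');n=np.array([.287,.958,0]);x=np.array([-.958,.287,0])
for nm,t,c in(('t1 open',t1,np.array([513.7,184.6,180])),('t2 shut',t2,np.array([519.4,195.3,105.5]))):
  for k in(-57,-42.5,-38,-14,0):
    print(nm,k,[proj(t,c+k*n+[0,0,dz]).round(1)[0].tolist() for dz in (0,13,73,110)])
r=lambda a,k:cv2.resize(a,None,fx=k,fy=k,interpolation=cv2.INTER_CUBIC)
m=np.clip(np.hstack([r(t['pixels'][190:250,220:270],8) for t in(t1,t2)])*2.,0,255).astype('uint8')
for i in range(0,800,80): cv2.putText(m,str(220+(i%400)//8),(i,10),0,.35,(255,255,255));m[12:18,i]=255
for i in range(40,480,80): cv2.putText(m,'%d'%(190+i//8),(0,i+4),0,.35,(255,255,255))
cv2.imwrite('pics/m5.png',m)
E
```

```text
t1 open -57 [[261.0, 218.0], [260.3, 216.8], [256.5, 211.0], [253.9, 207.0]]
t1 open -42.5 [[254.3, 216.5], [253.4, 215.3], [249.2, 209.4], [246.3, 205.4]]
t1 open -38 [[252.2, 216.0], [251.3, 214.9], [246.9, 208.9], [244.0, 204.9]]
t1 open -14 [[241.0, 213.6], [239.9, 212.4], [234.9, 206.3], [231.5, 202.2]]
t1 open 0 [[234.4, 212.2], [233.3, 211.0], [227.9, 204.8], [224.2, 200.6]]
t2 shut -57 [[260.1, 222.0], [259.4, 221.0], [255.8, 215.8], [253.4, 212.3]]
t2 shut -42.5 [[253.8, 220.6], [253.0, 219.6], [249.1, 214.3], [246.4, 210.8]]
t2 shut -38 [[251.9, 220.2], [251.0, 219.1], [247.0, 213.9], [244.3, 210.3]]
t2 shut -14 [[241.4, 218.0], [240.5, 216.9], [235.8, 211.5], [232.7, 207.9]]
t2 shut 0 [[235.3, 216.7], [234.3, 215.6], [229.3, 210.1], [225.9, 206.4]]
```

View pics/m5.png

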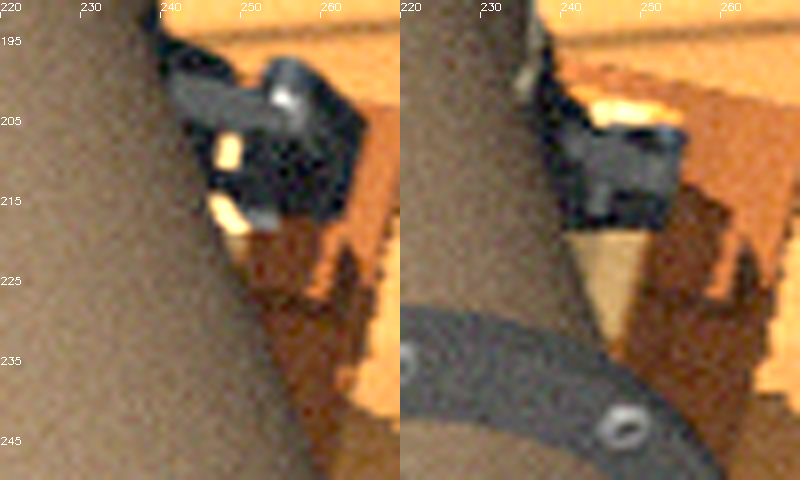

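The tips end clearly above the board in both views: at (292,175.5) in the side view, where the reported TCP projects to row 185. So the real fingertips sit about 31 mm above the reported TCP, with xy agreeing. The fingers closed over the board's top and the board is untouched. I'll correct z by −31 and retry.

{"fn": "drive_tool", "kwargs": {
  "series": [
    {"dp":[0,0,-0.5],"spin":0},
    {"dp":[0,-0.2,0],"spin":0},
    {"dp":[0,-0.2,0],"spin":0},
    {"dp":[0,0,0],"spin":0},
    {"dp":[0,0,0],"spin":0},
    {"dp":[0,0,0],"spin":0},
    {"dp":[0,0,0.4],"spin":0},
    {"dp":[0,0,0.4],"spin":0}
  ],
  "grip": 1
}}

```text
time: 4.0
eef_pos: [516.0, 184.0, 95.5]
tcp_rot: [[-0.958, 0.286, 0.0], [0.286, 0.958, 0.0], [-0.0, 0.0, -1.0]]
wrist_force: [-0.2, -0.3, -0.1]
grip_width: 1.001
gripper_force: 0.0
```

{"fn": "drive_tool", "kwargs": {
  "series": [
    {"dp":[0,0,0.4],"spin":0},
    {"dp":[0,0,0.35],"spin":0},
    {"dp":[0,0,0],"spin":0},
    {"dp":[0,0,0],"spin":0}
  ]
}}

```text
time: 4.4
eef_pos: [515.8, 183.6, 73.5]
tcp_rot: [[-0.958, 0.287, -0.001], [0.287, 0.958, -0.0], [0.001, -0.001, -1.0]]
wrist_force: [-0.2, 0.3, 0.7]
grip_width: 0.999
gripper_force: 0.0
```

{"fn": "drive_tool", "kwargs": {
  "series": [
    {"dp":[0,0.1,0],"spin":0},
    {"dp":[0,0.1,0],"spin":0},
    {"dp":[0,0.1,0],"spin":0},
    {"dp":[0,0.1,0],"spin":0},
    {"dp":[0,0,0],"spin":0},
    {"dp":[0,0,0],"spin":0}
  ],
  "grip": 0,
  "squeeze": 20
}}

```text
time: 5.0
eef_pos: [520.0, 196.9, 74.2]
tcp_rot: [[-0.958, 0.286, 0.002], [0.286, 0.958, 0.002], [-0.001, 0.002, -1.0]]
wrist_force: [1.5, 5.5, -1.0]
grip_width: 0.128
gripper_force: 19.1
```

{"fn": "drive_tool", "kwargs": {
  "series": [
    {"dp":[0,0,-0.3],"spin":0},
    {"dp":[0,0,-0.3],"spin":0},
    {"dp":[0,0,-0.5],"spin":0},
    {"dp":[0,0,-0.7],"spin":0},
    {"dp":[0,0,-0.7],"spin":0},
    {"dp":[0,0,-0.7],"spin":0},
    {"dp":[0,0,-0.7],"spin":0},
    {"dp":[0,0,-0.7],"spin":0},
    {"dp":[0,0,0],"spin":0}
  ],
  "squeeze": 40
}}

```text
time: 5.9
eef_pos: [520.9, 195.1, 214.9]
tcp_rot: [[-0.958, 0.287, 0.004], [0.287, 0.958, 0.002], [-0.003, 0.003, -1.0]]
wrist_force: [0.3, -0.6, -0.9]
grip_width: 0.112
gripper_force: 39.0
```

```bash
python3 - <<'E'
from h import *
s=snap('side','side3');o=get_obs();print(o['eef_pos'],o['grip_width'])
cv2.imwrite('pics/m6.png',cv2.resize(s['pixels'][100:220,230:350],(480,480),interpolation=cv2.INTER_CUBIC))
E
```

```text
[520.09209077 194.92466227 213.1775348 ] 0.10967031544554748
```

View pics/m6.png

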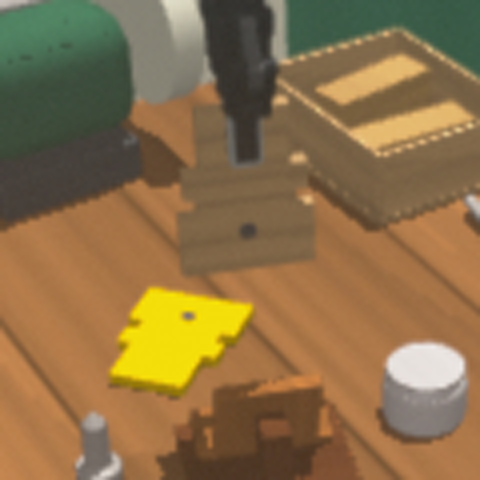

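The board is held upright in the gripper; its bottom edge runs from crop (183,275) to (315,258), and the easel is empty.

```bash
python3 - <<'E'
from h import *
np.set_printoptions(precision=1,suppress=True)
s=load('side3');n=np.array([.287,.958,0]);c=np.array([520.1,194.9,213.2])
o,d=ray(s,np.array([(275.75,168.75),(308.75,164.5)])-.4)
P=o+d*(((c-5*n-o)@n)/(d@n))[:,None];print(P,'rel tcp',P-c,'x_t',(P-c)@[-.958,.287,0],'mid',P.mean(0)-c)
# top of finger tip on that plane
o,d=ray(s,np.array([(230+245/4,100+163/4)])-.4);Q=o+d*(((c-10*n-o)@n)/(d@n))[:,None];print('tip',Q-c)
E
```

```text
[[475.  203.2 170.5]
 [560.9 177.5 170.2]] rel tcp [[-45.1   8.3 -42.7]
 [ 40.8 -17.4 -43. ]] x_t [ 45.6 -44. ] mid [ -2.2  -4.6 -42.9]
tip [[-4.2 -9.2 38.3]]
```

{"fn": "drive_tool", "kwargs": {
  "series": [
    {"dp":[0,0,0],"spin":-0.98},
    {"dp":[0,0,0],"spin":-0.99},
    {"dp":[0,0,0],"spin":-0.99},
    {"dp":[0.15,-0.93,0],"spin":0},
    {"dp":[0.15,-0.93,0],"spin":0},
    {"dp":[0.15,-0.93,0],"spin":0},
    {"dp":[0.15,-0.93,0],"spin":0},
    {"dp":[0.15,-0.93,0],"spin":0},
    {"dp":[0.15,-0.93,0],"spin":0},
    {"dp":[0.15,-0.93,0],"spin":0}
  ]
}}

```text
time: 6.95
eef_pos: [499.4, -3.2, 210.8]
tcp_rot: [[-0.998, -0.064, -0.002], [-0.064, 0.998, -0.0], [0.002, -0.0, -1.0]]
wrist_force: [0.7, 0.6, -0.1]
grip_width: 0.112
gripper_force: 39.1
```

{"fn": "drive_tool", "kwargs": {
  "series": [
    {"dp":[0.15,-0.93,0],"spin":0},
    {"dp":[0.15,-0.93,0],"spin":0},
    {"dp":[0.15,-0.93,0],"spin":0},
    {"dp":[0.15,-0.93,0],"spin":0},
    {"dp":[0.15,-0.93,0],"spin":0},
    {"dp":[0.15,-0.93,0],"spin":0},
    {"dp":[0.15,-0.93,0],"spin":0},
    {"dp":[0,0,0],"spin":0},
    {"dp":[0,0,0],"spin":0}
  ]
}}

```text
time: 7.85
eef_pos: [480.7, -198.9, 210.9]
tcp_rot: [[-0.998, -0.063, -0.002], [-0.063, 0.998, 0.0], [0.002, 0.001, -1.0]]
wrist_force: [-0.1, -0.0, -0.9]
grip_width: 0.111
gripper_force: 39.0
```

{"fn": "drive_tool", "kwargs": {
  "series": [
    {"dp":[0,0,0.7],"spin":0},
    {"dp":[0,0,0.7],"spin":0},
    {"dp":[0,0,0.7],"spin":0},
    {"dp":[0,0,0.7],"spin":0},
    {"dp":[0,0,0.7],"spin":0},
    {"dp":[0,0,0.2],"spin":0},
    {"dp":[0,0,0],"spin":0},
    {"dp":[0,0,0],"spin":0}
  ]
}}

```text
time: 8.65
eef_pos: [482.2, -198.3, 101.5]
tcp_rot: [[-0.998, -0.065, 0.001], [-0.065, 0.998, 0.0], [-0.001, -0.0, -1.0]]
wrist_force: [-0.1, -0.5, -0.5]
grip_width: 0.11
gripper_force: 39.1
```

```bash
python3 - <<'E'
from h import *
s=snap('side','side4');t=snap('top','top4');o=get_obs();print(o['eef_pos'],o['wrist_force'])
r=lambda a,k:cv2.resize(a,None,fx=k,fy=k,interpolation=cv2.INTER_CUBIC)
m=np.hstack([r(s['pixels'][230:330,330:430],5.6)[:, :440],r(t['pixels'][180:280,385:455],5.6)[:560,:360]])
for i in range(0,440,56): cv2.putText(m,str(330+i//56*10),(i,10),0,.35,(255,255,255))
for i in range(440,800,56): cv2.putText(m,str(385+(i-440)//56*10),(i,10),0,.35,(255,255,255))
for i in range(56,560,56): cv2.putText(m,'%d/%d'%(230+i//5.6,180+i//5.6),(0,i+4),0,.35,(255,255,255))
cv2.imwrite('pics/m7.png',m)
E
```

```text
[ 482.51672165 -198.58898115  101.89938443] [-0.31326982  0.25898934 -1.67121238]
```

View pics/m7.png

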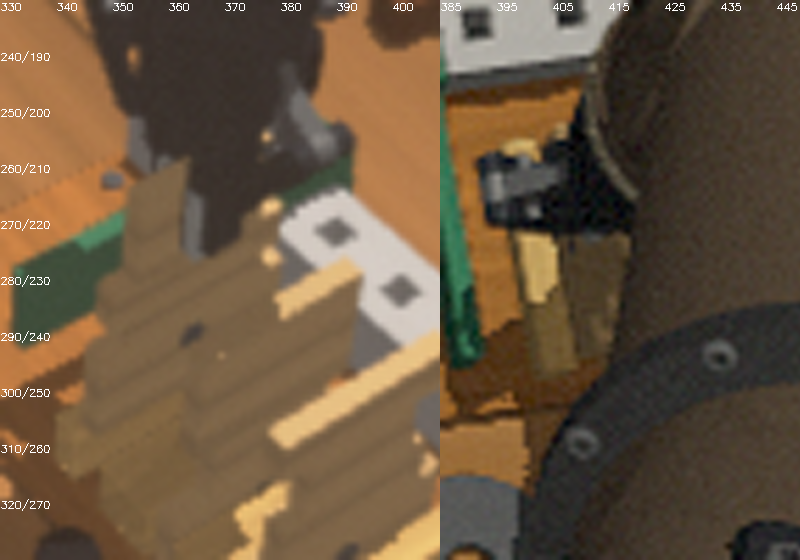

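The held board stands over the free slot at about (350,285) side, parallel to the stored ones. I'll lower it slowly while watching the force.

{"fn": "drive_tool", "kwargs": {
  "series": [
    {"dp":[0,0,0.15],"spin":0},
    {"dp":[0,0,0.15],"spin":0},
    {"dp":[0,0,0.15],"spin":0},
    {"dp":[0,0,0.15],"spin":0},
    {"dp":[0,0,0],"spin":0}
  ],
  "squeeze": 30
}}

```text
time: 9.25
eef_pos: [485.9, -198.9, 87.3]
tcp_rot: [[-0.998, -0.065, 0.009], [-0.065, 0.998, -0.0], [-0.009, -0.001, -1.0]]
wrist_force: [-4.5, 6.3, 43.3]
grip_width: 0.111
gripper_force: 45.4
```

{"fn": "drive_tool", "kwargs": {
  "series": [
    {"dp":[0,0,-0.25],"spin":0},
    {"dp":[0,0.06,0],"spin":0},
    {"dp":[0,0,0.1],"spin":0},
    {"dp":[0,0,0.1],"spin":0},
    {"dp":[0,0,0],"spin":0}
  ]
}}

```text
time: 9.75
eef_pos: [481.8, -196.8, 86.3]
tcp_rot: [[-0.998, -0.064, 0.001], [-0.064, 0.998, 0.001], [-0.001, 0.001, -1.0]]
wrist_force: [-10.7, 3.6, 37.5]
grip_width: 0.11
gripper_force: 44.6
```

```bash
python3 - <<'E'
from h import *
o=get_obs();print({k:np.round(o[k],3).tolist() for k in('eef_pos','wrist_force','wrist_torque','joint_positions')})
t=load('top0');s=load('side0')
# slot edges seen from side0 for a cross-check: predicted wall corner pixels
for p in([482,-199.3,46],[482,-192,46],[482,-206.5,46]): print(p,proj(s,p))
E
```

```text
{'eef_pos': [481.841, -196.822, 86.291], 'wrist_force': [-10.677, 3.607, 37.485], 'wrist_torque': [1.342, 2.095, 0.072], 'joint_positions': [0.061, 0.4, 0.297, 1.978, -0.164, 0.785, 2.087]}
[482, -199.3, 46] [[362.25479263 299.85800472]]
[482, -192, 46] [[360.36868494 297.66172032]]
[482, -206.5, 46] [[364.133806   302.04609617]]
```

{"fn": "drive_tool", "kwargs": {
  "series": [
    {"dp":[0,0,-0.2],"spin":0},
    {"dp":[0,-0.13,0],"spin":0},
    {"dp":[0,0,0.1],"spin":0},
    {"dp":[0,0,0.1],"spin":0},
    {"dp":[0,0,0],"spin":0}
  ]
}}

```text
time: 10.25
eef_pos: [481.1, -200.4, 83.2]
tcp_rot: [[-0.998, -0.064, -0.002], [-0.064, 0.998, 0.0], [0.002, 0.001, -1.0]]
wrist_force: [0.6, -0.3, -0.4]
grip_width: 0.108
gripper_force: 39.1
```

```bash
python3 - <<'E'
from h import *
o=get_obs();print({k:np.round(o[k],3).tolist() for k in('eef_pos','wrist_force','wrist_torque')})
E
```

```text
{'eef_pos': [481.148, -200.424, 83.232], 'wrist_force': [0.576, -0.252, -0.444], 'wrist_torque': [0.011, -0.002, -0.017]}
```

{"fn": "drive_tool", "kwargs": {
  "series": [
    {"dp":[0,0,0.15],"spin":0},
    {"dp":[0,0,0.15],"spin":0},
    {"dp":[0,0,0],"spin":0}
  ]
}}

```text
time: 10.55
eef_pos: [481.4, -200.4, 74.6]
tcp_rot: [[-0.998, -0.065, -0.001], [-0.065, 0.998, 0.0], [0.001, 0.0, -1.0]]
wrist_force: [-0.5, 0.4, -1.1]
grip_width: 0.111
gripper_force: 39.1
```

{"fn": "drive_tool", "kwargs": {
  "series": [
    {"dp":[0,0,0.12],"spin":0},
    {"dp":[0,0,0.12],"spin":0},
    {"dp":[0,0,0],"spin":0}
  ]
}}

```text
time: 10.85
eef_pos: [481.6, -200.5, 67.7]
tcp_rot: [[-0.998, -0.065, -0.001], [-0.065, 0.998, 0.0], [0.001, 0.0, -1.0]]
wrist_force: [-0.7, 0.3, -1.1]
grip_width: 0.114
gripper_force: 39.1
```

{"fn": "drive_tool", "kwargs": {
  "series": [
    {"dp":[0,0,0.1],"spin":0},
    {"dp":[0,0,0.1],"spin":0},
    {"dp":[0,0,0],"spin":0}
  ]
}}

```text
time: 11.15
eef_pos: [481.6, -200.6, 61.8]
tcp_rot: [[-0.998, -0.064, -0.001], [-0.064, 0.998, 0.0], [0.001, 0.0, -1.0]]
wrist_force: [-0.1, -0.5, -0.7]
grip_width: 0.113
gripper_force: 39.1
```

{"fn": "drive_tool", "kwargs": {
  "series": [
    {"dp":[0,0,0.08],"spin":0},
    {"dp":[0,0,0],"spin":0}
  ]
}}

```text
time: 11.35
eef_pos: [481.8, -200.6, 59.6]
tcp_rot: [[-0.998, -0.064, -0.0], [-0.064, 0.998, 0.0], [0.0, 0.0, -1.0]]
wrist_force: [-0.4, -0.3, -0.0]
grip_width: 0.107
gripper_force: 39.1
```

{"fn": "drive_tool", "kwargs": {
  "series": [
    {"dp":[0,0,0.07],"spin":0},
    {"dp":[0,0,0],"spin":0}
  ]
}}

```text
time: 11.55
eef_pos: [482.0, -200.8, 58.6]
tcp_rot: [[-0.998, -0.064, 0.001], [-0.064, 0.998, 0.0], [-0.001, 0.0, -1.0]]
wrist_force: [-4.9, 1.0, 12.4]
grip_width: 0.11
gripper_force: 41.2
```

{"fn": "drive_tool", "kwargs": {
  "series": [
    {"dp":[0,0,0.07],"spin":0},
    {"dp":[0,0,0],"spin":0}
  ]
}}

```text
time: 11.75
eef_pos: [482.0, -201.0, 58.2]
tcp_rot: [[-0.998, -0.064, 0.002], [-0.064, 0.998, 0.001], [-0.002, 0.001, -1.0]]
wrist_force: [-12.0, 3.6, 36.8]
grip_width: 0.114
gripper_force: 44.6
```

{"fn": "drive_tool", "kwargs": {
  "series": [
    {"dp":[0,0,-0.13],"spin":0},
    {"dp":[0,0,0],"spin":0}
  ],
  "squeeze": 20
}}

```text
time: 11.95
eef_pos: [482.4, -200.8, 60.1]
tcp_rot: [[-0.998, -0.064, 0.001], [-0.064, 0.998, -0.0], [-0.001, -0.0, -1.0]]
wrist_force: [0.3, 0.9, -1.5]
grip_width: 0.112
gripper_force: 39.1
```

{"fn": "drive_tool", "kwargs": {
  "series": [
    {"dp":[0,0,0],"spin":0},
    {"dp":[0,0,0],"spin":0},
    {"dp":[0,0,0],"spin":0},
    {"dp":[0,0,0],"spin":0},
    {"dp":[0,0,-0.1],"spin":0},
    {"dp":[0,0,-0.2],"spin":0}
  ],
  "grip": 0.42
}}

```text
time: 12.55
eef_pos: [481.6, -200.6, 68.4]
tcp_rot: [[-0.998, -0.064, -0.001], [-0.064, 0.998, 0.0], [0.001, 0.0, -1.0]]
wrist_force: [0.6, -1.1, 0.3]
grip_width: 0.42
gripper_force: 0.0
```

{"fn": "drive_tool", "kwargs": {
  "series": [
    {"dp":[0,0,-0.5],"spin":0},
    {"dp":[0,0,-0.9],"spin":0},
    {"dp":[0,0,-0.9],"spin":0},
    {"dp":[0,0,-1],"spin":0},
    {"dp":[-0.67,0.44,0],"spin":0},
    {"dp":[-0.67,0.44,0],"spin":0},
    {"dp":[-0.67,0.44,0],"spin":0},
    {"dp":[-0.67,0.44,0],"spin":0},
    {"dp":[-0.67,0.44,0],"spin":0},
    {"dp":[0,0,0],"spin":0}
  ],
  "grip": 0.42
}}

```text
time: 13.55
eef_pos: [580.4, -125.1, 167.7]
tcp_rot: [[-0.998, -0.069, 0.001], [-0.069, 0.998, 0.001], [-0.001, 0.001, -1.0]]
wrist_force: [0.1, -0.3, -0.4]
grip_width: 0.419
gripper_force: 0.0
```

```bash
python3 - <<'E'
from h import *
s=snap('side','side5');o=get_obs();print(o['eef_pos'],o['grip_width'])
im=s['pixels'].astype(int)
# board top (upright) predicted vs tan mask change relative to start image
b=load('side0')['pixels'].astype(int);d=(abs(im-b).max(2)>30).astype('uint8')
top=np.array([[482-30,-200.6-2,138],[482+30,-200.6+2,138.]])
print('pred board top corners',proj(s,top).round(1).tolist())
# dark knob and gripper: dark extents along column bands
dark=(im.max(2)<75)
for c in range(368,394,3): 
    col=np.where(dark[150:270,c])[0]+150; print(c,[(g[0],g[-1]) for g in np.split(col,np.where(np.diff(col)>1)[0]+1) if len(g)>2])
n=np.array([-.065,.998,0]);e=np.array(o['eef_pos'])
for k in(-20,0,20): print(k,[proj(s,e+k*n+[0,0,z]).round(1)[0].tolist() for z in(0,36,46)])
# tan board edges: columns/rows of light top edge
for c in range(350,366,3): print(c,[int(im[r,c].sum()) for r in range(240,290,4)],[int(b[r,c].sum()) for r in range(240,290,4)])
E
```

```text
[ 578.83950026 -126.90801323  167.60828814] 0.42268914243439043
pred board top corners [[354.0, 277.6], [376.2, 265.5]]
368 [(np.int64(164), np.int64(168)), (np.int64(171), np.int64(187))]
371 [(np.int64(160), np.int64(175)), (np.int64(183), np.int64(188))]
374 [(np.int64(150), np.int64(194))]
377 [(np.int64(150), np.int64(207)), (np.int64(234), np.int64(247))]
380 [(np.int64(150), np.int64(206)), (np.int64(233), np.int64(248))]
383 [(np.int64(151), np.int64(188)), (np.int64(233), np.int64(247))]
386 [(np.int64(152), np.int64(195)), (np.int64(236), np.int64(243))]
389 [(np.int64(153), np.int64(206))]
392 [(np.int64(153), np.int64(196)), (np.int64(200), np.int64(216))]
-20 [[388.0, 230.4], [389.6, 217.9], [390.1, 214.3]]
0 [[382.1, 225.6], [383.5, 213.1], [383.9, 209.6]]
20 [[376.3, 220.9], [377.6, 208.5], [378.0, 205.0]]
350 [303, 334, 344, 352, 372, 344, 381, 201, 199, 200, 198, 214, 210] [280, 311, 325, 330, 350, 324, 353, 310, 210, 189, 189, 337, 344]
353 [373, 271, 334, 303, 298, 219, 368, 194, 201, 245, 296, 269, 276] [342, 260, 313, 283, 281, 207, 344, 296, 189, 190, 185, 359, 257]
356 [375, 381, 572, 300, 294, 284, 216, 203, 196, 517, 442, 290, 297] [349, 354, 532, 278, 280, 266, 228, 262, 186, 190, 274, 388, 206]
359 [366, 575, 582, 529, 296, 295, 204, 197, 195, 536, 301, 274, 299] [342, 540, 543, 493, 273, 278, 298, 190, 189, 187, 210, 346, 240]
362 [377, 602, 607, 579, 339, 244, 200, 200, 248, 527, 298, 292, 293] [352, 563, 568, 538, 317, 233, 295, 183, 192, 196, 205, 205, 376]
365 [414, 579, 610, 440, 237, 196, 199, 197, 303, 317, 281, 300, 409] [385, 539, 571, 414, 321, 261, 216, 189, 190, 204, 206, 203, 376]
```

{"fn": "drive_tool", "kwargs": {
  "series": [
    {"dp":[0,-0.06,0],"spin":0},
    {"dp":[0,0,0.5],"spin":0},
    {"dp":[0,0,0.5],"spin":0},
    {"dp":[0,0,0.5],"spin":0},
    {"dp":[0,0,0.4],"spin":0},
    {"dp":[0,0,0.4],"spin":0},
    {"dp":[0,0,0],"spin":0}
  ],
  "grip": 0.7
}}

```text
time: 14.3
eef_pos: [576.7, -130.4, 97.1]
tcp_rot: [[-0.998, -0.064, -0.002], [-0.064, 0.998, 0.0], [0.002, 0.0, -1.0]]
wrist_force: [-0.3, 0.1, 0.1]
grip_width: 0.699
gripper_force: 0.0
```

{"fn": "drive_tool", "kwargs": {
  "series": [
    {"dp":[0,0,0.3],"spin":0},
    {"dp":[0,0,0.3],"spin":0},
    {"dp":[0,0,0.3],"spin":0},
    {"dp":[0,0,0.2],"spin":0},
    {"dp":[0,0,0],"spin":0}
  ]
}}

```text
time: 14.8
eef_pos: [577.3, -130.0, 64.4]
tcp_rot: [[-0.998, -0.065, -0.002], [-0.065, 0.998, 0.0], [0.002, 0.0, -1.0]]
wrist_force: [-0.0, -0.6, -0.4]
grip_width: 0.699
gripper_force: 0.0
```

{"fn": "drive_tool", "kwargs": {
  "series": [
    {"dp":[0,0.04,0],"spin":0},
    {"dp":[0,0,0],"spin":0},
    {"dp":[0,0,0],"spin":0},
    {"dp":[0,0,0],"spin":0},
    {"dp":[0,0,0],"spin":0}
  ],
  "grip": 0,
  "squeeze": 50
}}

```text
time: 15.3
eef_pos: [578.3, -128.8, 66.0]
tcp_rot: [[-0.998, -0.065, 0.001], [-0.065, 0.998, 0.0], [-0.001, 0.0, -1.0]]
wrist_force: [-0.8, 1.5, 5.3]
grip_width: 0.334
gripper_force: 49.1
```

{"fn": "drive_tool", "kwargs": {
  "series": [
    {"dp":[0,0,-0.15],"spin":0},
    {"dp":[0,0,-0.15],"spin":0},
    {"dp":[0,0,-0.15],"spin":0},
    {"dp":[0,0,-0.15],"spin":0},
    {"dp":[0,0,0],"spin":0}
  ]
}}

```text
time: 15.8
eef_pos: [578.1, -128.9, 83.9]
tcp_rot: [[-0.998, -0.065, 0.0], [-0.065, 0.998, 0.0], [-0.0, 0.0, -1.0]]
wrist_force: [4.1, 1.1, -8.9]
grip_width: 0.337
gripper_force: 49.8
```

{"fn": "drive_tool", "kwargs": {
  "series": [
    {"dp":[0,-0.15,0],"spin":0},
    {"dp":[0,-0.2,0],"spin":0},
    {"dp":[0,-0.2,0],"spin":0},
    {"dp":[0,-0.2,0],"spin":0},
    {"dp":[0,-0.2,0],"spin":0},
    {"dp":[0,-0.2,0],"spin":0},
    {"dp":[0,-0.15,0],"spin":0},
    {"dp":[0,0,0],"spin":0}
  ]
}}

```text
time: 16.6
eef_pos: [580.8, -169.4, 83.4]
tcp_rot: [[-0.998, -0.063, 0.001], [-0.063, 0.998, -0.001], [-0.001, -0.001, -1.0]]
wrist_force: [4.6, -1.7, -7.7]
grip_width: 0.339
gripper_force: 50.0
```

{"fn": "drive_tool", "kwargs": {
  "series": [
    {"dp":[0,0,0.15],"spin":0},
    {"dp":[0,0,0.15],"spin":0},
    {"dp":[0,0,0.15],"spin":0},
    {"dp":[0,0,0.12],"spin":0},
    {"dp":[0,0,0],"spin":0}
  ]
}}

```text
time: 17.1
eef_pos: [580.8, -168.5, 66.3]
tcp_rot: [[-0.998, -0.064, 0.001], [-0.064, 0.998, -0.001], [-0.001, -0.001, -1.0]]
wrist_force: [5.3, -0.6, -5.6]
grip_width: 0.335
gripper_force: 50.4
```

{"fn": "drive_tool", "kwargs": {
  "series": [
    {"dp":[0,0,0.05],"spin":0},
    {"dp":[0,0,0.05],"spin":0},
    {"dp":[0,0,0],"spin":0},
    {"dp":[0,0,0],"spin":0}
  ]
}}

```text
time: 17.5
eef_pos: [581.1, -168.6, 65.8]
tcp_rot: [[-0.998, -0.064, 0.002], [-0.064, 0.998, -0.0], [-0.002, -0.0, -1.0]]
wrist_force: [-3.6, 0.9, 18.0]
grip_width: 0.337
gripper_force: 52.6
```

```bash
python3 - <<'E'
from h import *
s=snap('side','side6');o=get_obs();print(o['eef_pos'],o['wrist_force'],o['gripper_force'])
a=s['pixels'].astype(int);b=load('side5')['pixels'].astype(int)
d=(abs(a-b).max(2)>40)
ys,xs=np.where(d[262:340,335:430]);print('changed px in pattern region',len(ys),'cols',np.bincount(xs//10),'rows',np.bincount(ys//10))
c=cv2.phaseCorrelate(*[np.float32(cv2.cvtColor(i.astype('uint8'),cv2.COLOR_BGR2GRAY)[280:340,340:378]) for i in(b,a)]);print(c)
E
```

```text
[ 581.10756315 -168.64094375   65.83367491] [-2.87389483  0.44468714 19.05638788] 52.5556218624115
changed px in pattern region 1205 cols [196 216 206 102 136 184 165] rows [397 410 230  27  29  90  18   4]
((0.027545628655765597, 0.8777545574573011), 0.5914607421557109)
```

```bash
python3 - <<'E'
from h import *
for n in('side5','side6'):
    im=load(n)['pixels'].astype(int)
    for c in(356,360,364,368,372): print(n,c,[int(im[r,c].sum()) for r in range(264,300,2)])
for n in('side4','side6'):  # stored pattern top edges (tan bright) further right
    im=load(n)['pixels'].astype(int); print(n,[[int(im[r,c].sum()) for r in range(296,312,2)] for c in(380,388)])
print(proj(load('side6'),[[454,-202.5,138],[511,-198.7,138]]))
E
```

```text
side5 356 [216, 200, 203, 198, 196, 207, 517, 551, 442, 294, 290, 276, 297, 297, 280, 280, 283, 288]
side5 360 [198, 206, 200, 201, 212, 298, 533, 434, 296, 288, 281, 296, 301, 279, 284, 294, 292, 285]
side5 364 [200, 197, 202, 201, 294, 385, 352, 294, 286, 279, 298, 298, 334, 518, 400, 287, 287, 285]
side5 368 [196, 200, 210, 296, 300, 320, 293, 285, 291, 301, 296, 393, 524, 514, 318, 299, 294, 284]
side5 372 [200, 224, 293, 298, 300, 297, 286, 292, 299, 296, 417, 529, 514, 311, 302, 296, 281, 293]
side6 356 [228, 368, 385, 388, 369, 335, 300, 303, 304, 300, 288, 296, 305, 293, 286, 282, 293, 295]
side6 360 [286, 227, 269, 376, 332, 307, 303, 308, 303, 287, 302, 309, 293, 295, 281, 300, 288, 299]
side6 364 [304, 299, 290, 287, 306, 300, 303, 300, 287, 301, 309, 293, 297, 424, 411, 291, 289, 287]
side6 368 [301, 306, 309, 306, 302, 308, 299, 286, 307, 307, 290, 298, 471, 537, 501, 314, 303, 301]
side6 372 [316, 305, 305, 300, 304, 303, 289, 314, 306, 296, 302, 500, 540, 476, 309, 307, 302, 282]
side4 [[300, 302, 289, 281, 346, 546, 537, 311], [289, 329, 476, 557, 546, 340, 277, 302]]
side6 [[306, 309, 289, 292, 349, 553, 539, 318], [290, 274, 436, 558, 550, 346, 287, 306]]
[[354.76313895 277.24330332]
 [375.8890544  265.73618061]]
```

```bash
python3 - <<'E'
from h import *
for n in('side5','side6'):
    im=load(n)['pixels']
    print(n); hsv=cv2.cvtColor(im,cv2.COLOR_BGR2HSV)
    for r in range(244,292,3):
        print(r,''.join('G' if 40<h<95 and s>70 else 'd' if v<70 else 'T' if v>170 else 't' for h,s,v in hsv[r,336:400].astype(int)))
E
```

```text
side5
244 TTTTTTttttttttttttttTTTTTTTTTTTTTTTTTTttddddddddddttTTTTTTTTTTTT
247 tTTTTTTTttttttttttTTTTTTTTTTTTTTTTTTTTtttdddddddtttTTTTTTTTTTTTT
250 tttTTTTTTTTttttttttttTTTTTTTTTttttTTTtttttttttttttttTTTTTTTTTTTT
253 TTTtttTTTTTTTTttttttttttTTTTTTtttGttttttttttttttttGGGGttTTTTTTTT
256 TTTTTTtttTTTTTTTtttttttttttttttttttttttttttttttttGGGGGGGttTTTTTT
259 TTTTTTTTtttTTTtttttttttttttttttttttttttttttttttGGGGGGtttttTTTTTT
262 TTTTTTTTTTTTtttttttttttttttttttttttttttttttGGGGtttttttttttTTTTTT
265 TTTTTTTTTTTTTTTTTTtttttttttttttttttttttttttttttttttTTTTTTTTTTTTT
268 TTTTTTTTTttttttttttttttttttttttttttttttttttttttTTTTTTTTTTTTTTTTT
271 TTTTTTttttttttttttttttttttttttttttttttttttttTTTTTTttttttttTTTTTT
274 TttttttttttttttttttttttttttttTTTtttttttttttttttTTTTTTTTTTTTTTTTT
277 GtttttttttttttttttTTTTTTTTttttttttttttttttttttttTTTTTTTTTTTTTTTT
280 tttttttttttttttttttTTttttttttttttttttttttttTTTTTTTTTtttttTTTTTTt
283 ttttttttttttttttttttttttttttttttttttttTTTTTTTTTttttttttttTTTTTTt
286 tttttttttttttttttttttttttttttttttTTTTTTTTTttttttttttttttttttTTTT
289 tttttttttttttttttttttttttttTTTTTTTTTTtttttttttttttttttt
[... 419 characters left out ...]
tttttttddd
262 TTTTTTTTTTTTtttttTtttttttttttttttttttttTtttttttttttttttttttttdtt
265 TTTTTTTTTTTTTTTTTTTTtttttttttttttttttttttttttttttttttttttttttGGG
268 TTTTTTTTTTTTTTTTTTTTTTTTtttttttttttttttttttttttttttttttttttGGGGG
271 TTTTTTTTTTTTTTTTTTTTTTTTTttttttttttttttttttttttttttttttttttttttt
274 TTTTTTTTTTTTTTTTTTTTtttttttttttttttttttttttttttttttttttttttttttt
277 TTTTTTTTTTTTTTTTttttttttttttttttttttttttttttttttttttttttttttTTTT
280 TTTTTTTTTTTTTTTtttttttttttttttttttttttttttttttttttttttttttttTTTT
283 TTTTTTTTTTTTTTTtttttttttttttttttttttttttTTTTTTTTTTttttttttttTTTt
286 TTTTTTTTTTTttttttttttttttttttttttttTTTTTTTTTtttttttttttttttttttt
289 TTTTTTTtttttttttttttttttttttttTTTTTTTTTttttttttttttttttttttttttt
```

```bash
python3 - <<'E'
from h import *
ref=load('side5')['pixels'][288,356].astype(int)
for n in('side5','side6'):
    im=load(n)['pixels'].astype(int)
    print(n,im[288,356].tolist(),[im[r,360].tolist() for r in (262,266,270,272,274,278,282)],[im[r,380].tolist() for r in(254,258,262,266,270,274)])
    for r in range(256,318,3):
        def k(p):
            b,g,rr=p
            return 'G' if g>rr else 'd' if rr<75 else '#' if rr<150 and g/rr>.74 else 'Y' if rr>150 and g/rr>.74 else 'o'
        print(r,''.join(k(p) for p in im[r,336:400]))
E
```

```text
side5 [72, 101, 124] [[87, 95, 99], [60, 79, 67], [59, 77, 65], [60, 80, 72], [72, 101, 125], [102, 147, 185], [70, 97, 121]] [[105, 109, 117], [97, 105, 111], [96, 128, 82], [60, 77, 65], [183, 192, 200], [94, 99, 106]]
256 oooooooooooooooo###########YGGGGGGGGGGGGG#######GGGGGGGGG#oooooo
259 oooooooooooooooooo#########GGGGGGGGGGGGGGGGGGGGGGGGGGGGGGYoooooo
262 oooooooooooo####ooooo####GGGGGGGGGGGGGGGGGGGGGGGGGGGGGGGG#oooooo
265 ooooooooooooooooooo##GGGGGGGGGGGGGGGGGGGGGGGGGGGG##YYYYYYYYooooo
268 ooooooooooooo#GGGGGGGGGGGGGGGGGGG#########GG###YYYYYYYYYYYYYYYoo
271 oooooooo#GGGGGGGGGGGGGGGGGG#################YYYYYYY######YYYYYYY
274 oo##GGGGGGGGGGGGGGGGGG####YYYYYY###############YYYYYYYYYYYYYYYYY
277 GGGGGGGGGGGGGGGGGYYYYYYYYYY#####################YYYYYYYYYYYYYYYY
280 GGGGGGGGGGGGGGGG##YYYo#####################YYYYYYYYYY####YYYYYYY
283 GGGGGGGGGGGGGG#######################YYYYYYYYYY##########YYYYYYY
286 GGGGGGGGG##ooooo################YYYYYYYYYY##################YYYY
289 GGG##oooooooooo############YYYYYYYYYY##########################Y
292 oooooooooooooo##############YYYY###############
[... 1540 characters left out ...]
##########
289 ooooooo##GGGGGG##############YYYYYYYYYYY########################
292 oooooooGGGG#################YYYYYYY#############################
295 oooooo#GGG##################################################YYYY
298 oooooo#GGG###########################################o#YYYYYYYYY
301 oooooo#GGGG######################################YYYYYYYYYYY####
304 oooo#########################################YYYYYYYYYYY########
307 oooo######################################YYYYYYYYY#############
310 oooo############################################################
313 ooooo###########################################################
316 oooooooo###################Y##############YYYY##################
```

```bash
python3 -c "
from plant import *
print(get_obs()['wrist_force']);print(job_done())"
```

```text
[-2.87389483  0.44468714 19.05638788]
the job is handed in; nothing more can be done
None
```

The job is handed in, result not reported back: the pattern stands released in the free slot, and the keeper is one hole closer with its pin home and the knob held down at about 19 N. I confirmed the final state from arm readings and pixel values, since my 10 picture views were used up.

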